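Seat a plug on the tester's nest and hold the spring-return test key at its third step

ROBOT

A 7-joint arm with a two-finger parallel gripper is mounted at the origin on a cart in front of the work surface, level with it; the furniture and walls round the work are solid. World frame = base frame: x ahead of the robot, y to its left, z up, the work surface at z = 0. Lengths are in m, angles in rad, forces in N, time in s.
With the tool pointing down it reaches from about 0.4 to 0.85 m from the base axis. Payload 4.4 kg.
Tool frame: the origin (TCP) lies on the centre line of the jaws, within the pads' length; the fingertips stand 22 mm ahead of it and the grasp point (between the pads) lies 3 mm ahead of it (robot.nose_length is the distance from the TCP to the fingertips, in m); z points along the fingers, y is the line along which they close (so a half turn about z gives the same grasp; the last joint's range is limited). The gripper opens to 94 mm and grips with 3 to 60 N. Pads are 16 mm wide; open, the fingers measure 119 mm over their backs; the gripper's body (75 mm by 177 mm) begins 78 mm behind the grasp point.
Start: joints at [1.11, 0.628, 0.038, 1.517, -0.027, 0.996, -0.02], TCP at [0.25, -0.6, 0.227] pointing down, gripper open.
Joint ranges: [-3.06, 3.06], [-0.37, 2.12], [-1.25, 1.32], [0.18, 2.47], [-1.1, 4.24], [0.23, 1.98], [-2.94, 2.94]. Speed limits (rad/s): [2.57, 2.57, 3.14, 3.14, 3.14, 3.14, 3.14].

INTERFACE

Orientations are given as a rotation vector (axis times angle).
In Python, from plant import robot gives the robot as it stands.
- The arm moves only by the tool step_arm, never from a script. Its argument "steps" is a list of rows, each an object of numbers: "tx", "ty", "tz": the shift along the tool's x, y, z in mm; "ax", "ay", "az": the turn, a rotation vector about the tool's x, y, z in degrees. In form: [{"tx": .., "ty": .., "tz": .., "ax": .., "ay": .., "az": ..}, ...]. A call has 1 to 8 rows; each row is the pose to reach, as a shift and turn from the pose commanded when the call began, along the tool's axes at that moment; what a row does not reach only later rows make up. A row lasts 1/12 s, in which the tool goes at most 41.7 mm and 7.16 degrees, less where a joint would pass 70% of its speed; a pose out of reach is approached as far as the arm can. A call with a gripper value outside its range is refused whole. "gripper" is the gripper's target within -1 to 1 (fully open at 1, half-way at 0, shut at -1), set as the call begins (left out, the last holds). The fingers move at their own pace and stop on an object; "newtons" is the grip in N (left out, the last holds). Time passes only in rows, so rows that repeat a pose let the fingers close. It gives the time, the measured TCP pose, the force, the opening and the grip force at its end, in the units of the state.
- robot.read_state(): the state, without advancing time (a new reading comes with each control period).
- robot.snapshot(name): name is "scene" or "top"; returns the picture (400x640x3 uint8, red, green, blue); there is no depth.
- robot.calibration(name): a dict with "intrinsics" (3x3 intrinsics, pixels), "k1" (the pictures are not rectified: a ray, as slopes to the right and down, at radius r is drawn at 1 + k1 r^2 times it, then the intrinsics apply), "R" (3x3) and "t" (3): a world point X has camera coordinates R X + t. Camera axes: x right, y down, z forward; pixel columns grow to the right and rows downward; lengths in m; the calibration is good to about 2 mm. A picture is of the moment at which its call begins. calibration takes no time and is no camera call.
- robot.job_done(): hands the job in; it is judged then, once.
Trained networks look in the newest picture that a camera, given by its name, has taken for a name from the list of things; names that differ only in an ending like _2 or _b are one class to them, and where a whole thing is asked for, a point or a joint stands for the part that bears it (a point fixed in the world has none). Each returns a list of dicts, best first, with "p" (0 to 1); they miss things now and then, are a little off and sometimes report something else, mostly with a low value. They report only what shows in the picture. A call takes as long as a camera call. They do not tell look-alikes from the thing itself.
- robot.find_in(camera, name): "rect" ([centre column, centre row, width, height] in pixels, round what is visible of it).
- robot.spot_point(camera, name): "point" ([row, column] in pixels: a listed point, or the origin of a listed thing).
The state is a dict: "clock": time; "joint_pos": joint angles; "joint_vel": joint speeds; "joint_efforts": joint torques, N m; "tcp_pos": TCP position; "ee_rot": TCP orientation; "force": force on the tool from outside, world axes, zero at the start; "ft_torque": the same for the moment, N m; "opening": opening from 0.0 (shut) to 1.0 (fully open); "finger_force": force on a finger pad.
Only numpy, scipy, OpenCV 4.12 (cv2) and the standard library are available. Lean on these libraries where they do the work, as an engineer would, in place of code of your own. Each camera call takes 0.05 s, during which the arm holds its last target. There are 200 camera calls.

TASK

Test the white plug: set it squarely on the tester's narrow raised nest, narrow nose towards the black contact block, and let go of it. Then press the tester's red spring-return key straight down past its first two clicks to the third (the green mark, not down onto the end stop) and finish while still holding it down there, with the plug still seated. Do not press the key before the plug is on the nest, and leave the other things on the bench where they are.

Things in the scene. Friction and masses are not known exactly. Their poses are not given: they have to be found in the camera images.
- plug: The same white plug as a whole; origin at the middle of its underside, axes as plug_center.
- plug_center (a point): Centre (half-way up) of the white plug housing, a block 30 wide (x) x 60 long (y) x 21 mm high (a latch on top adds 4) lying flat on the mat, z up; its narrower nose end is towards -y. About 0.03 kg. It starts left or right of the tester, nose turned away from the robot within 45 degrees.
- plug_nose (a point): Middle of the plug's nose end face, 30 mm along -y from plug_center; axes as there.
- tester: Fixed plug tester: aluminium base 150 (x) x 210 (y) x 12 mm, origin under its middle on the bench; x points away from the robot (yaw within 20 deg), z up. Left (+y): the nest. Right: grey key housing 60 x 62 mm, top 58 mm up, with red key; 30 mm behind the key's axis a black scale, 66 mm wide, top 112 mm up, its marks (rest, steps 1, 2 white; 3 green) level with the key cap's underside.
- nest_seat (a point): Middle of the top of the blue nest seat, 70 mm above the bench, 20 mm wide (y; plug overhangs 5 mm each side, sides open for the fingers); axes as the tester. Column below 16 mm wide; foot 44 mm wide, 20 mm above the bench. The plug lies along x, nose to +x, between the face of a 6 mm high rear stop at x = -33 mm and that of the black contact block (20 mm above the seat) at x = +33 mm: 3 mm play.
- key_top (a point): Centre of the top face of the red key cap (40 x 40 x 12 mm), 114 mm above the bench at rest; moves with the key; axes as the tester. 113 mm to the right of the nest.
- test_key (a joint): How far the red key is pressed straight down, m: 0 at rest, clicks (detents) at 0.012, 0.024 and 0.036, end stop at 0.044. The spring pushes back with about 4 N at rest to 8 N at the third step, rippling by 3.5 N either way between the clicks (at most about 12 N); released it always returns to 0 by itself.
- tape_roll: Bystander, leave alone: roll of black tape lying flat, 68 mm across, 19 high (mm); origin under its middle.
- red_driver: Bystander, leave alone: screwdriver with red handle, 205 long, 30 high (mm); origin under its middle.
- pliers: Bystander, leave alone: pliers with red handles, 171 x 60 x 15 (mm); origin under its middle.
- steel_bracket: Bystander, leave alone: zinc-plated angle bracket, 73 x 34 x 30 (mm); origin under its middle.
Not all that is in view belongs to the job. What is shaped like the plug but brown or turquoise is not meant.

How it is judged:
By the outcome, as a careful person would: the job done as asked, in the order asked, and still so for the second after the job is handed in, while the arm keeps its last pose, push and grip.
It also fails if it takes over 54 s, if anything falls off the work surface, if the arm or the gripper's body presses on something with over 40 N, if the wrist force passes 120 N, or if a joint passes its speed limit or range.

## Working session

There is one attempt and no reset: what is moved stays moved. The work goes in short steps, Python scripts to look and compute and a tool call to move; the robot and the scene stay as the last step left them, time stands still between calls to the robot, and variables do not carry over. Pictures are saved under pics/ and viewed, at most 10 in all, crops included, and the job is handed in when it is done.

Besides the shell and the picture viewer there is one more tool, called after "Emit:" as name([rows], argument=value, ...), one row to a line, values as JSON. step_arm: Moves the arm, as the interface text tells. Its arguments: {"type":"object","properties":{"steps":{"type":"array"},"gripper":{"type":"number"},"newtons":{"type":"number"}},"required":["steps"]}

```bash
mkdir -p pics; ls; python3 - <<'E'
from plant import robot
import cv2, numpy as np
for c in ("scene","top"):
    im=robot.snapshot(c); cv2.imwrite(f"pics/{c}0.png",im[:,:,::-1])
    k=robot.calibration(c); print(c,np.round(k["intrinsics"],1).tolist(),k["k1"],np.round(-np.array(k["R"]).T@np.array(k["t"]),3), np.round(k["R"],2).tolist())
    for n in ("plug_center","plug_nose","nest_seat","key_top","tester"):
        print(n,[(np.round(d["point"],1).tolist(),round(d["p"],2)) for d in robot.spot_point(c,n)][:4])
s=robot.read_state(); print(s["clock"],s["tcp_pos"],s["ee_rot"],s["force"],robot.nose_length)
E
```

```text
pics
scene [[368.6, 0.0, 316.0], [0.0, 368.6, 197.6], [0.0, 0.0, 1.0]] -0.00926596887542694 [0.074 0.707 0.545] [[-0.84, -0.55, -0.02], [-0.23, 0.4, -0.89], [0.49, -0.74, -0.46]]
plug_center [([265.7, 313.2], 0.86), ([333.1, 311.8], 0.66), ([296.6, 335.6], 0.58), ([273.2, 190.2], 0.43)]
plug_nose [([262.1, 306.2], 0.87), ([290.0, 278.0], 0.73), ([287.5, 324.5], 0.6), ([344.3, 309.6], 0.6)]
nest_seat [([219.6, 276.9], 0.74), ([293.6, 286.3], 0.3)]
key_top [([187.9, 294.2], 0.75)]
tester [([229.8, 289.0], 0.9), ([293.5, 238.1], 0.47)]
top [[402.2, 0.0, 322.7], [0.0, 402.2, 201.3], [0.0, 0.0, 1.0]] -0.018468800067475685 [0.466 0.036 1.036] [[0.02, -1.0, 0.03], [-1.0, -0.02, -0.09], [0.09, -0.03, -1.0]]
plug_center [([275.1, 243.9], 0.71), ([240.8, 268.1], 0.64), ([275.6, 197.4], 0.63), ([236.6, 226.7], 0.5)]
plug_nose [([227.2, 265.8], 0.76), ([221.5, 224.8], 0.73), ([282.5, 187.9], 0.68), ([202.4, 207.5], 0.39)]
nest_seat [([179.9, 289.6], 0.7)]
key_top [([173.0, 332.9], 0.62)]
tester [([181.3, 309.7], 0.55), ([174.4, 332.2], 0.19)]
0.6 [ 0.25003922 -0.60000609  0.22750719] [3.08052969e+00 6.16118822e-01 3.42282223e-05] [-0.23240621  0.22378014 -0.40298567] 0.022
```

```bash
python3 - <<'E'
import cv2
a=cv2.imread("pics/top0.png")[120:320,150:400]; cv2.imwrite("pics/top0c.png",cv2.resize(a,None,fx=3,fy=3,interpolation=cv2.INTER_CUBIC))
a=cv2.imread("pics/scene0.png")[130:380,150:410]; cv2.imwrite("pics/scene0c.png",cv2.resize(a,None,fx=2.4,fy=2.4,interpolation=cv2.INTER_CUBIC))
E
```

```text
(no output)
```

View pics/top0c.png

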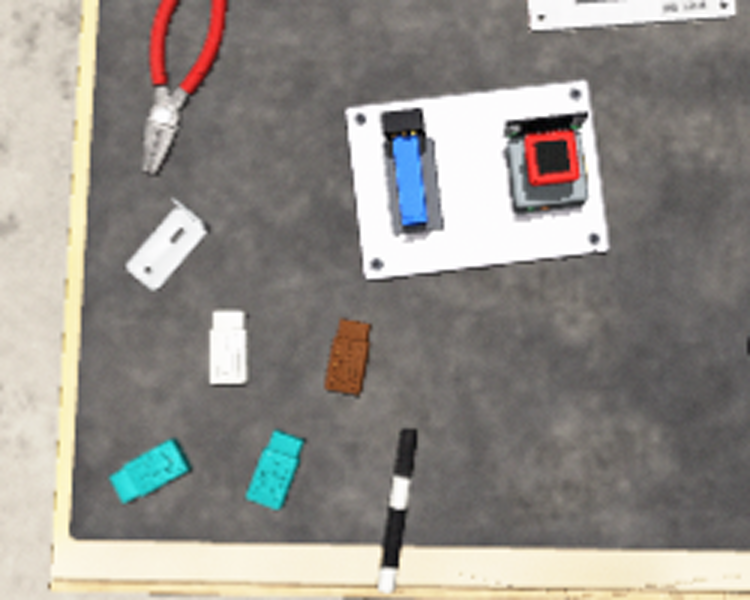

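View pics/scene0c.png

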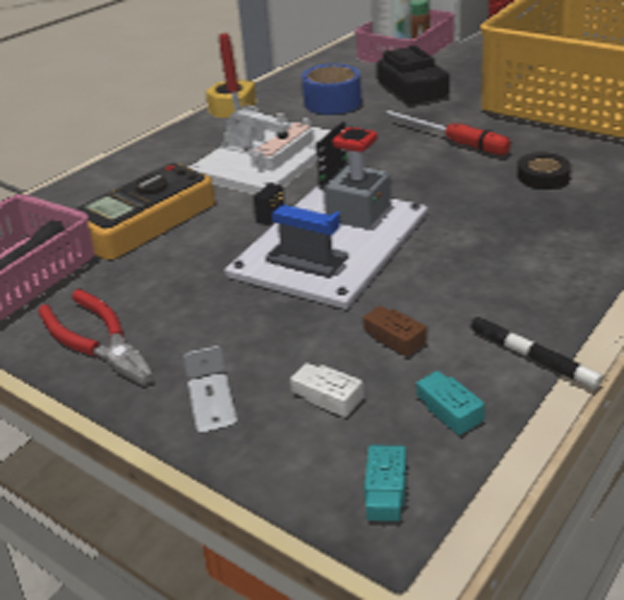

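The top view shows the white plug at about col 226, row 236, with its nose up the picture (+x). The blue nest is near (287,180) and the red key near (333,173). The scene view shows the white plug near (287,292).

```bash
cat > h.py <<'E'
import numpy as np, cv2
from plant import robot
def ray(c,u,v):
    k=robot.calibration(c);K=np.array(k["intrinsics"]);R=np.array(k["R"]);t=np.array(k["t"])
    d=np.array([(u-K[0,2])/K[0,0],(v-K[1,2])/K[1,1]]);s=d.copy()
    for _ in range(8): s=d/(1+k["k1"]*(s@s))
    return -R.T@t, R.T@np.array([s[0],s[1],1])
def at(c,u,v,z):
    o,d=ray(c,u,v); return o+d*(z-o[2])/d[2]
def tri(p1,p2):  # (u,v) in scene and top
    A=np.zeros((3,3));b=np.zeros(3)
    for c,p in (("scene",p1),("top",p2)):
        o,d=ray(c,*p);d=d/np.linalg.norm(d);M=np.eye(3)-np.outer(d,d);A+=M;b+=M@o
    return np.linalg.solve(A,b)
def proj(c,X):
    k=robot.calibration(c);K=np.array(k["intrinsics"]);p=np.array(k["R"])@X+np.array(k["t"]);s=p[:2]/p[2]
    s=s*(1+k["k1"]*(s@s)); return K[[0,1],[0,1]]*s+K[:2,2]
E
python3 - <<'E'
from h import *
print("seat",tri((276.9,219.6),(289.6,179.9)),at("top",289.6,179.9,.07),at("scene",276.9,219.6,.07))
print("key",tri((294.2,187.9),(332.9,173)),at("top",332.9,173,.114),at("scene",294.2,187.9,.114))
print("plugc",tri((286.3,293.6),(226.7,236.6)),at("top",226.7,236.6,.0105))
print("nose",at("top",224.8,221.5,.0105),at("scene",278,290,.0105))
c=[(346,108),(586,80),(608,250),(366,280)]
P=np.array([at("top",150+(x-1)/3,120+(y-1)/3,.012)[:2] for x,y in c]);print(P,P.mean(0))
for i,j in((1,0),(2,1),(2,3),(3,0)):
    d=P[j]-P[i];print(np.linalg.norm(d),np.degrees(np.arctan2(d[1],d[0])))
im=cv2.imread("pics/top0.png");hsv=cv2.cvtColor(im,cv2.COLOR_BGR2HSV)
m=((hsv[...,1]<40)&(hsv[...,2]>170)).astype(np.uint8);m2=np.zeros_like(m);m2[218:254,212:242]=m[218:254,212:242]
r=cv2.minAreaRect(cv2.findNonZero(m2));print(r);b=cv2.boxPoints(r);print([np.round(at("top",*p,.021)[:2],4).tolist() for p in b])
b_=((hsv[...,0]>100)&(hsv[...,0]<125)&(hsv[...,1]>120)&(hsv[...,2]>120)).astype(np.uint8);m3=np.zeros_like(m);m3[150:205,270:300]=b_[150:205,270:300]
r=cv2.minAreaRect(cv2.findNonZero(m3));print(r);b=cv2.boxPoints(r);print([np.round(at("top",*p,.071)[:2],4).tolist() for p in b])
E
```

```text
seat [0.60656024 0.08919208 0.06503605] [0.60326967 0.08707402 0.07      ] [0.60404575 0.0968216  0.07      ]
key [ 0.62095329 -0.01230725  0.1088611 ] [ 0.61577438 -0.01494434  0.114     ] [ 0.61937434 -0.00176924  0.114     ]
plugc [0.46418955 0.24584976 0.00669858] [0.46332953 0.2444551  0.0105    ]
nose [0.50128371 0.25084744 0.0105    ] [0.48424963 0.25007378 0.0105    ]
[[ 0.67275505  0.15511757]
 [ 0.70315384 -0.05066786]
 [ 0.556071   -0.07193502]
 [ 0.52555239  0.13313308]] [0.61438307 0.04141194]
0.2080185861892308 98.40300745544536
0.14861242679877293 8.227549874892716
0.2073265789392018 98.46473482170198
0.14883528108931054 8.494255028970397
((225.5, 235.0), (24.0, 11.0), 90.0)
[[0.4969, 0.2604], [0.4975, 0.233], [0.4378, 0.2306], [0.4372, 0.2578]]
((286.2021484375, 179.41897583007812), (29.381982803344727, 8.635017395019531), 83.41805267333984)
[[0.6381, 0.1107], [0.6411, 0.09], [0.5702, 0.0799], [0.5673, 0.1004]]
```

View pics/top0.png

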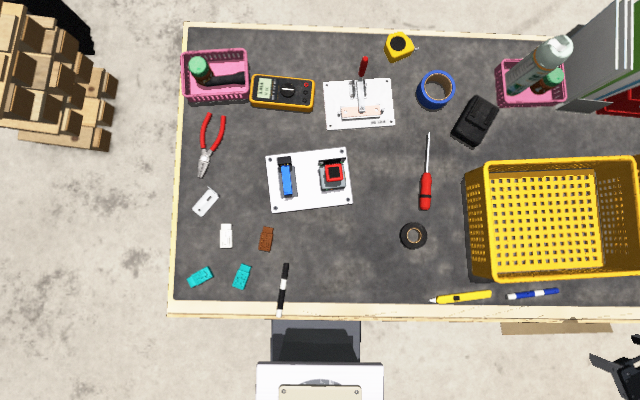

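```bash
cat >> h.py <<'E'
from scipy.spatial.transform import Rotation as Ro
def go(x,y,z,yaw):
    "row (mm, deg) from the present measured pose to TCP x,y,z with tool down and tool x at yaw deg"
    s=robot.read_state();r=Ro.from_rotvec(s["ee_rot"])
    d=r.inv().apply((np.array([x,y,z])-s["tcp_pos"])*1e3)
    w=(r.inv()*Ro.from_euler("z",yaw,degrees=True)*Ro.from_euler("x",180,degrees=True)).as_rotvec(degrees=True)
    print("row",np.round(d,1),np.round(w,2))
E
python3 - <<'E'
from h import *
go(.45,-.1,.24,2.3);go(.466,.2455,.12,2.3)
im=cv2.imread("pics/top0.png");hsv=cv2.cvtColor(im,cv2.COLOR_BGR2HSV)
m=(((hsv[...,0]<8)|(hsv[...,0]>172))&(hsv[...,1]>130)&(hsv[...,2]>110)).astype(np.uint8);m2=np.zeros_like(m);m2[155:190,318:350]=m[155:190,318:350]
r=cv2.minAreaRect(cv2.findNonZero(m2));print(r);print([np.round(at("top",*p,.114)[:2],4).tolist() for p in cv2.boxPoints(r)])
E
```

```text
row [ 376.9 -384.6  -12.5] [ 0.   -0.   20.32]
row [ 524.5 -697.4  107.5] [ 0.   -0.   20.32]
((333.3846740722656, 172.07691955566406), (17.116792678833008, 16.868722915649414), 82.87498474121094)
[[0.6348, 0.0062], [0.6409, -0.0326], [0.6011, -0.0382], [0.5952, 0.0005]]
```

The full top view shows the yellow crate on the right, under the start of the path. I will lift a little while crossing it.

Emit:
step_arm([
  {"tx":0,"ty":0,"tz":-40,"az":0},
  {"tx":377,"ty":-385,"tz":-70,"az":20.3},
  {"tx":377,"ty":-385,"tz":-70,"az":20.3},
  {"tx":377,"ty":-385,"tz":-70,"az":20.3},
  {"tx":377,"ty":-385,"tz":-70,"az":20.3},
  {"tx":377,"ty":-385,"tz":-70,"az":20.3},
  {"tx":377,"ty":-385,"tz":-70,"az":20.3},
  {"tx":377,"ty":-385,"tz":-70,"az":20.3},
], gripper=0.4, newtons=20)

```text
invalid input
```

```bash
python3 -c "
from h import *
go(.466,.2455,.2,2.3)"
```

```text
row [ 524.5 -697.4   27.5] [ 0.   -0.   20.32]
```

Emit:
step_arm([
  {"tx":0,"ty":0,"tz":-40,"ax":0,"ay":0,"az":0},
  {"tx":377,"ty":-385,"tz":-70,"ax":0,"ay":0,"az":20.3},
  {"tx":377,"ty":-385,"tz":-70,"ax":0,"ay":0,"az":20.3},
  {"tx":377,"ty":-385,"tz":-70,"ax":0,"ay":0,"az":20.3},
  {"tx":377,"ty":-385,"tz":-70,"ax":0,"ay":0,"az":20.3},
  {"tx":377,"ty":-385,"tz":-70,"ax":0,"ay":0,"az":20.3},
  {"tx":377,"ty":-385,"tz":-70,"ax":0,"ay":0,"az":20.3},
  {"tx":377,"ty":-385,"tz":-70,"ax":0,"ay":0,"az":20.3},
], gripper=0.4, newtons=20)

```text
clock: 1.27
tcp_pos: [0.3585, -0.3277, 0.2841]
ee_rot: [3.141, 0.063, 0.001]
force: [1.0, -0.3, -0.2]
opening: 0.7
finger_force: 0.0
```

```bash
python3 -c "
from h import *
print(robot.read_state())
go(.466,.2455,.15,2.3)"
```

```text
{'clock': 1.2667, 'joint_pos': array([ 0.60569223,  0.32545266,  0.10302311,  1.888878  , -0.04119122,
        0.92856753, -0.80246946]), 'joint_vel': array([-0.88676442, -0.32377262, -0.13743422,  0.41093101,  0.08693232,
       -0.11110739, -1.03211218]), 'joint_efforts': array([ 5.98562390e+00, -3.69375837e+01,  2.20748506e+00, -1.76711154e+01,
       -1.53727040e-03,  2.59412667e-01,  1.14536237e+00]), 'tcp_pos': array([ 0.3584942 , -0.32767393,  0.28407755]), 'ee_rot': array([3.14055479e+00, 6.33315277e-02, 9.30504744e-04]), 'force': array([ 1.04500023, -0.2602229 , -0.22158713]), 'ft_torque': array([ 0.02827605, -0.00862533,  0.00739463]), 'finger_force': 0.0, 'opening': 0.7004426111686161}
row [ 130.4 -568.4  133.9] [ 0.02 -0.03  0.01]
```

Emit:
step_arm([
  {"tx":110,"ty":-250,"tz":0,"ax":0,"ay":0,"az":0},
  {"tx":110,"ty":-250,"tz":0,"ax":0,"ay":0,"az":0},
  {"tx":110,"ty":-250,"tz":0,"ax":0,"ay":0,"az":0},
  {"tx":110,"ty":-250,"tz":0,"ax":0,"ay":0,"az":0},
  {"tx":110,"ty":-250,"tz":0,"ax":0,"ay":0,"az":0},
  {"tx":130,"ty":-565,"tz":80,"ax":0,"ay":0,"az":0},
  {"tx":130,"ty":-565,"tz":80,"ax":0,"ay":0,"az":0},
  {"tx":130,"ty":-565,"tz":80,"ax":0,"ay":0,"az":0},
])

```text
clock: 1.93
tcp_pos: [0.4444, -0.0118, 0.2579]
ee_rot: [-3.141, -0.063, -0.002]
force: [0.3, 0.2, -0.2]
opening: 0.702
finger_force: 0.0
```

```bash
python3 -c "
from h import *
go(.466,.2455,.15,2.3)"
```

```text
row [  31.8 -256.3  107.9] [ 0.   -0.08  0.01]
```

Emit:
step_arm([
  {"tx":22,"ty":-255,"tz":70,"ax":0,"ay":0,"az":0},
  {"tx":22,"ty":-255,"tz":70,"ax":0,"ay":0,"az":0},
  {"tx":22,"ty":-255,"tz":70,"ax":0,"ay":0,"az":0},
  {"tx":22,"ty":-255,"tz":70,"ax":0,"ay":0,"az":0},
  {"tx":22,"ty":-255,"tz":70,"ax":0,"ay":0,"az":0},
  {"tx":22,"ty":-255,"tz":70,"ax":0,"ay":0,"az":0},
  {"tx":22,"ty":-255,"tz":70,"ax":0,"ay":0,"az":0},
  {"tx":22,"ty":-255,"tz":70,"ax":0,"ay":0,"az":0},
])

```text
clock: 2.6
tcp_pos: [0.4548, 0.2472, 0.1868]
ee_rot: [-3.138, -0.075, 0.001]
force: [0.5, 0.2, -0.2]
opening: 0.701
finger_force: 0.0
```

```bash
python3 -c "
from h import *
go(.466,.2455,.06,2.3)
for c in ('scene','top'): cv2.imwrite(f'pics/{c}1.png',robot.snapshot(c)[:,:,::-1])
print([d for d in robot.spot_point('scene','plug_center')][:5])
a=cv2.imread('pics/scene1.png')[180:360,190:410];a=cv2.resize(a,None,fx=2.6,fy=2.6)
cv2.imwrite('pics/s1c.png',a)"
```

```text
row [ 11.3   2.5 126.7] [-0.13  0.05  0.45]
[{'point': [293.8, 333.8], 'p': 0.97}, {'point': [294.6, 284.4], 'p': 0.72}, {'point': [268.3, 312.7], 'p': 0.68}, {'point': [289.7, 285.7], 'p': 0.64}, {'point': [330.2, 311.4], 'p': 0.58}]
```

View pics/s1c.png

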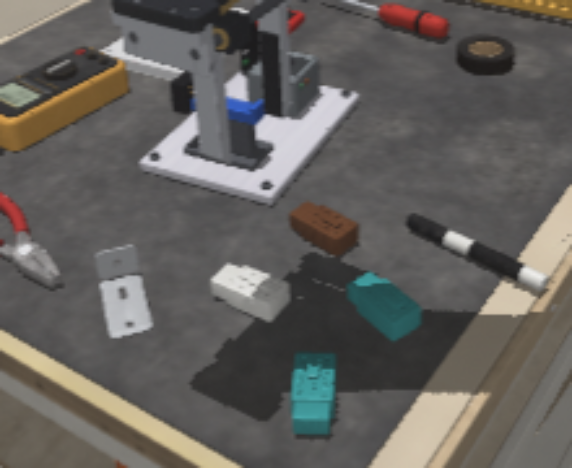

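The scene view shows the open gripper above the white plug, which is at crop (250,290). Nothing is in the way, so I am going down.

Emit:
step_arm([
  {"tx":8,"ty":2,"tz":40,"ax":0,"ay":0,"az":0.5},
  {"tx":8,"ty":2,"tz":80,"ax":0,"ay":0,"az":0.5},
  {"tx":8,"ty":2,"tz":110,"ax":0,"ay":0,"az":0.5},
  {"tx":8,"ty":2,"tz":130,"ax":0,"ay":0,"az":0.5},
  {"tx":8,"ty":2,"tz":140,"ax":0,"ay":0,"az":0.5},
  {"tx":8,"ty":2,"tz":140,"ax":0,"ay":0,"az":0.5},
  {"tx":8,"ty":2,"tz":140,"ax":0,"ay":0,"az":0.5},
])

```text
clock: 3.33
tcp_pos: [0.4647, 0.2393, 0.0485]
ee_rot: [3.141, 0.047, 0.001]
force: [0.4, 0.1, 0.5]
opening: 0.702
finger_force: 0.0
```

```bash
python3 -c "
from h import *
go(.463,.2455,.025,2.3)"
```

```text
row [-1.5 -6.3 23.5] [ 0.01 -0.04 -0.58]
```

Emit:
step_arm([
  {"tx":-1,"ty":-6,"tz":10,"ax":0,"ay":0,"az":-0.6},
  {"tx":-1,"ty":-6,"tz":20,"ax":0,"ay":0,"az":-0.6},
  {"tx":-1,"ty":-6,"tz":23,"ax":0,"ay":0,"az":-0.6},
  {"tx":-1,"ty":-6,"tz":23,"ax":0,"ay":0,"az":-0.6},
  {"tx":-1,"ty":-6,"tz":23,"ax":0,"ay":0,"az":-0.6},
])

```text
clock: 3.75
tcp_pos: [0.4627, 0.2462, 0.0247]
ee_rot: [3.141, 0.067, -0.0]
force: [0.8, 0.3, -0.4]
opening: 0.699
finger_force: 0.0
```

Emit:
step_arm([
  {"tx":0,"ty":0,"tz":0,"ax":0,"ay":0,"az":0},
  {"tx":0,"ty":0,"tz":0,"ax":0,"ay":0,"az":0},
  {"tx":0,"ty":0,"tz":0,"ax":0,"ay":0,"az":0},
  {"tx":0,"ty":0,"tz":0,"ax":0,"ay":0,"az":0},
  {"tx":0,"ty":0,"tz":0,"ax":0,"ay":0,"az":0},
  {"tx":0,"ty":0,"tz":0,"ax":0,"ay":0,"az":0},
], gripper=-1, newtons=15)

```text
clock: 4.25
tcp_pos: [0.4628, 0.2461, 0.0249]
ee_rot: [3.141, 0.066, 0.0]
force: [0.7, -0.4, 1.6]
opening: 0.319
finger_force: 15.0
```

Emit:
step_arm([
  {"tx":0,"ty":0,"tz":-30,"ax":0,"ay":0,"az":0},
  {"tx":0,"ty":0,"tz":-70,"ax":0,"ay":0,"az":0},
  {"tx":0,"ty":0,"tz":-110,"ax":0,"ay":0,"az":0},
  {"tx":0,"ty":0,"tz":-130,"ax":0,"ay":0,"az":0},
  {"tx":0,"ty":0,"tz":-130,"ax":0,"ay":0,"az":0},
  {"tx":0,"ty":0,"tz":-130,"ax":0,"ay":0,"az":0},
])

```text
clock: 4.75
tcp_pos: [0.4633, 0.2465, 0.1558]
ee_rot: [-3.14, -0.066, -0.004]
force: [0.2, 0.6, -1.8]
opening: 0.321
finger_force: 15.0
```

```bash
python3 -c "
from h import *
go(.600,.0946,.135,8.4)"
```

```text
row [130.1 157.5  20.9] [-0.06 -0.14 -5.99]
```

Emit:
step_arm([
  {"tx":130,"ty":157,"tz":0,"ax":0,"ay":0,"az":-6},
  {"tx":130,"ty":157,"tz":0,"ax":0,"ay":0,"az":-6},
  {"tx":130,"ty":157,"tz":0,"ax":0,"ay":0,"az":-6},
  {"tx":130,"ty":157,"tz":0,"ax":0,"ay":0,"az":-6},
  {"tx":130,"ty":157,"tz":0,"ax":0,"ay":0,"az":-6},
  {"tx":130,"ty":157,"tz":10,"ax":0,"ay":0,"az":-6},
  {"tx":130,"ty":157,"tz":20,"ax":0,"ay":0,"az":-6},
  {"tx":130,"ty":157,"tz":20,"ax":0,"ay":0,"az":-6},
])

```text
clock: 5.42
tcp_pos: [0.5961, 0.0948, 0.1308]
ee_rot: [-3.133, -0.231, 0.012]
force: [-0.6, -0.6, -2.0]
opening: 0.321
finger_force: 15.0
```

```bash
python3 -c "
from h import *
go(.600,.0946,.135,8.4)
for c in ('scene','top'): cv2.imwrite(f'pics/{c}2.png',robot.snapshot(c)[:,:,::-1])
print(robot.spot_point('scene','plug_center')[:2],robot.spot_point('scene','plug_nose')[:2],robot.spot_point('scene','nest_seat')[:2])
print(robot.spot_point('top','plug_center')[:5])
a=cv2.imread('pics/scene2.png')[120:290,190:390];a=cv2.resize(a,None,fx=3.5,fy=3.5)
cv2.imwrite('pics/s2c.png',a)"
```

```text
row [ 3.8  0.8 -4.3] [-0.03  0.44  0.02]
[{'point': [295.5, 336.6], 'p': 0.95}, {'point': [329.4, 312.2], 'p': 0.72}] [{'point': [288.4, 323.1], 'p': 0.84}, {'point': [262.9, 307.6], 'p': 0.77}] [{'point': [233.1, 291.5], 'p': 0.65}]
[{'point': [278.6, 198.9], 'p': 0.62}, {'point': [275.6, 241.6], 'p': 0.5}]
```

View pics/s2c.png

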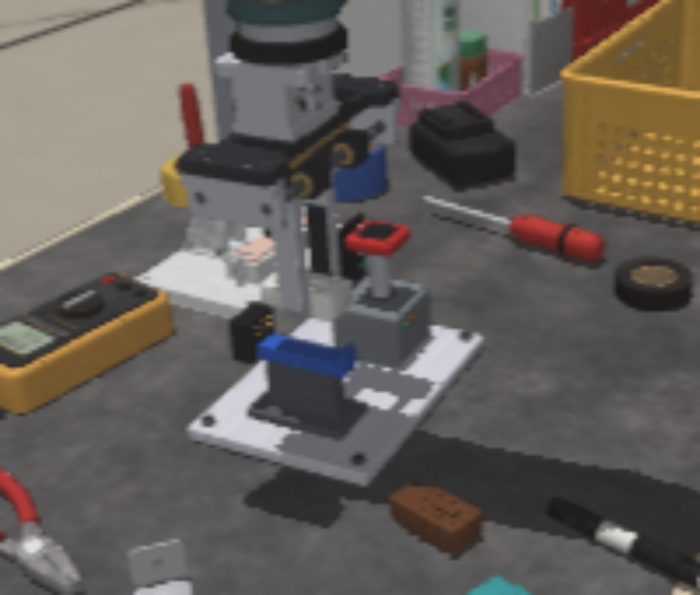

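```bash
python3 -c "
from h import *
s=robot.read_state();p=s['tcp_pos'];print(p,s['clock'])
c,sn=np.cos(.147),np.sin(.147);ax=np.array([c,sn,0]);ay=np.array([-sn,c,0])
for c_ in('scene','top'):
  for n,X in(('tcp',p),('tipL',p+ay*.022-np.array([0,0,.022])),('nose',p+ax*.033-np.array([0,0,.0145])),('tail',p-ax*.027-np.array([0,0,.0145])),('seat',np.array([.606,.0955,.07]))): print(c_,n,np.round(proj(c_,X),1), np.round((proj(c_,X)-[190,120])*3.5) if c_=='scene' else '')
a=cv2.imread('pics/top2.png')[120:260,220:380];a=cv2.resize(a,None,fx=4,fy=4)
cv2.imwrite('pics/t2c.png',a)"
```

```text
[0.59902157 0.09612365 0.13517095] 5.7167
scene tcp [276.8 197. ] [304. 270.]
scene tipL [272.9 209. ] [290. 311.]
scene nose [265.7 199.9] [265. 280.]
scene tail [286.9 204.3] [339. 295.]
scene seat [276.6 219.2] [303. 347.]
top tcp [284.1 177.5] 
top tipL [275.2 180.1] 
top nose [282.8 164.4] 
top tail [285.9 190.1] 
top seat [286.1 178.7]
```

View pics/t2c.png

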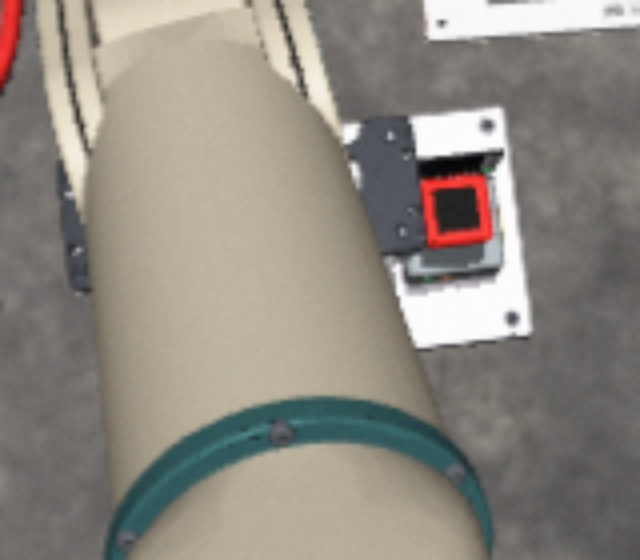

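The picture and the projected tip position agree within about 1 px. I am lowering to just above the rear stop, then feeling forward for the contact block.

Emit:
step_arm([
  {"tx":0,"ty":1,"tz":12,"ax":0,"ay":0,"az":0},
  {"tx":0,"ty":1,"tz":24,"ax":0,"ay":0,"az":0},
  {"tx":0,"ty":1,"tz":30,"ax":0,"ay":0,"az":0},
  {"tx":0,"ty":1,"tz":30,"ax":0,"ay":0,"az":0},
  {"tx":0,"ty":1,"tz":30,"ax":0,"ay":0,"az":0},
  {"tx":0,"ty":1,"tz":30,"ax":0,"ay":0,"az":0},
])

```text
clock: 6.22
tcp_pos: [0.5995, 0.0939, 0.1047]
ee_rot: [-3.133, -0.231, -0.0]
force: [-0.7, -0.0, -0.5]
opening: 0.32
finger_force: 15.0
```

```bash
python3 -c "
from h import *
s=robot.read_state();print(s['tcp_pos'],s['force'],s['ft_torque'])
go(*s['tcp_pos'],8.4)"
```

```text
[0.5995459  0.09385782 0.10467431] [-0.66758098 -0.00316437 -0.53002971] [-0.01799519  0.01732355 -0.02661799]
row [0. 0. 0.] [-0.   -0.    0.02]
```

Emit:
step_arm([
  {"tx":1,"ty":-1,"tz":0,"ax":0,"ay":0,"az":0},
  {"tx":2,"ty":-1,"tz":0,"ax":0,"ay":0,"az":0},
  {"tx":3,"ty":-1,"tz":0,"ax":0,"ay":0,"az":0},
  {"tx":3,"ty":-1,"tz":0,"ax":0,"ay":0,"az":0},
  {"tx":3,"ty":-1,"tz":0,"ax":0,"ay":0,"az":0},
])

```text
clock: 6.63
tcp_pos: [0.6024, 0.0953, 0.105]
ee_rot: [-3.133, -0.231, -0.001]
force: [0.0, -0.0, -0.6]
opening: 0.32
finger_force: 15.0
```

Emit:
step_arm([
  {"tx":1,"ty":0,"tz":0,"ax":0,"ay":0,"az":0},
  {"tx":1,"ty":0,"tz":0,"ax":0,"ay":0,"az":0},
  {"tx":1,"ty":0,"tz":0,"ax":0,"ay":0,"az":0},
])

```text
clock: 6.88
tcp_pos: [0.6033, 0.0954, 0.1048]
ee_rot: [-3.133, -0.231, -0.0]
force: [-0.5, -0.5, 0.2]
opening: 0.32
finger_force: 15.0
```

Emit:
step_arm([
  {"tx":1,"ty":0,"tz":0,"ax":0,"ay":0,"az":0},
  {"tx":1,"ty":0,"tz":0,"ax":0,"ay":0,"az":0},
  {"tx":1,"ty":0,"tz":0,"ax":0,"ay":0,"az":0},
])

```text
clock: 7.13
tcp_pos: [0.6043, 0.0956, 0.1047]
ee_rot: [-3.133, -0.231, -0.0]
force: [0.8, -0.0, -0.5]
opening: 0.319
finger_force: 15.0
```

Emit:
step_arm([
  {"tx":1,"ty":0,"tz":0,"ax":0,"ay":0,"az":0},
  {"tx":1,"ty":0,"tz":0,"ax":0,"ay":0,"az":0},
  {"tx":1,"ty":0,"tz":0,"ax":0,"ay":0,"az":0},
])

```text
clock: 7.38
tcp_pos: [0.6053, 0.0957, 0.1048]
ee_rot: [-3.133, -0.231, -0.0]
force: [-0.1, 0.1, 0.3]
opening: 0.32
finger_force: 15.0
```

Emit:
step_arm([
  {"tx":1,"ty":0,"tz":0,"ax":0,"ay":0,"az":0},
  {"tx":1,"ty":0,"tz":0,"ax":0,"ay":0,"az":0},
  {"tx":1,"ty":0,"tz":0,"ax":0,"ay":0,"az":0},
])

```text
clock: 7.63
tcp_pos: [0.606, 0.0958, 0.1047]
ee_rot: [3.133, 0.231, -0.001]
force: [-1.2, -0.8, 0.0]
opening: 0.317
finger_force: 15.0
```

Emit:
step_arm([
  {"tx":1,"ty":0,"tz":0,"ax":0,"ay":0,"az":0},
  {"tx":1,"ty":0,"tz":0,"ax":0,"ay":0,"az":0},
  {"tx":1,"ty":0,"tz":0,"ax":0,"ay":0,"az":0},
])

```text
clock: 7.88
tcp_pos: [0.6061, 0.0958, 0.1045]
ee_rot: [3.133, 0.231, -0.004]
force: [-3.4, -0.7, 0.9]
opening: 0.316
finger_force: 15.0
```

Contact with the block is at x ≈ 0.606. Backing off 1.5 mm and lowering.

Emit:
step_arm([
  {"tx":-2.5,"ty":0,"tz":0,"ax":0,"ay":0,"az":0},
  {"tx":-2.5,"ty":0,"tz":0,"ax":0,"ay":0,"az":0},
  {"tx":-2.5,"ty":0,"tz":3,"ax":0,"ay":0,"az":0},
  {"tx":-2.5,"ty":0,"tz":6,"ax":0,"ay":0,"az":0},
  {"tx":-2.5,"ty":0,"tz":8,"ax":0,"ay":0,"az":0},
  {"tx":-2.5,"ty":0,"tz":8,"ax":0,"ay":0,"az":0},
  {"tx":-2.5,"ty":0,"tz":8,"ax":0,"ay":0,"az":0},
])

```text
clock: 8.47
tcp_pos: [0.6047, 0.0956, 0.0965]
ee_rot: [3.133, 0.231, -0.0]
force: [-0.0, 0.4, -0.5]
opening: 0.319
finger_force: 15.0
```

Emit:
step_arm([
  {"tx":0,"ty":0,"tz":1,"ax":0,"ay":0,"az":0},
  {"tx":0,"ty":0,"tz":1,"ax":0,"ay":0,"az":0},
  {"tx":0,"ty":0,"tz":1,"ax":0,"ay":0,"az":0},
])

```text
clock: 8.72
tcp_pos: [0.6048, 0.0957, 0.0958]
ee_rot: [-3.133, -0.231, -0.0]
force: [0.5, 1.0, 0.2]
opening: 0.32
finger_force: 15.0
```

Emit:
step_arm([
  {"tx":0,"ty":0,"tz":1,"ax":0,"ay":0,"az":0},
  {"tx":0,"ty":0,"tz":1,"ax":0,"ay":0,"az":0},
  {"tx":0,"ty":0,"tz":1,"ax":0,"ay":0,"az":0},
])

```text
clock: 8.97
tcp_pos: [0.605, 0.0957, 0.0949]
ee_rot: [-3.133, -0.231, -0.001]
force: [0.0, -0.0, -0.9]
opening: 0.316
finger_force: 15.0
```

Emit:
step_arm([
  {"tx":0,"ty":0,"tz":1,"ax":0,"ay":0,"az":0},
  {"tx":0,"ty":0,"tz":1,"ax":0,"ay":0,"az":0},
  {"tx":0,"ty":0,"tz":1,"ax":0,"ay":0,"az":0},
])

```text
clock: 9.22
tcp_pos: [0.605, 0.0957, 0.0949]
ee_rot: [3.133, 0.23, 0.001]
force: [-1.5, -0.9, 8.1]
opening: 0.316
finger_force: 15.0
```

```bash
python3 -c "
from h import *
cv2.imwrite('pics/scene3.png',robot.snapshot('scene')[:,:,::-1])
a=cv2.imread('pics/scene3.png')[170:260,230:330];a=cv2.resize(a,None,fx=6,fy=6,interpolation=cv2.INTER_CUBIC)
cv2.imwrite('pics/s3c.png',a)
s=robot.read_state();print(s['tcp_pos'],s['force'],s['ft_torque'])"
```

```text
[0.60496553 0.09565871 0.09487694] [-1.46713675 -1.30839248  7.30425228] [-0.04869911  0.45050116 -0.04912194]
```

View pics/s3c.png

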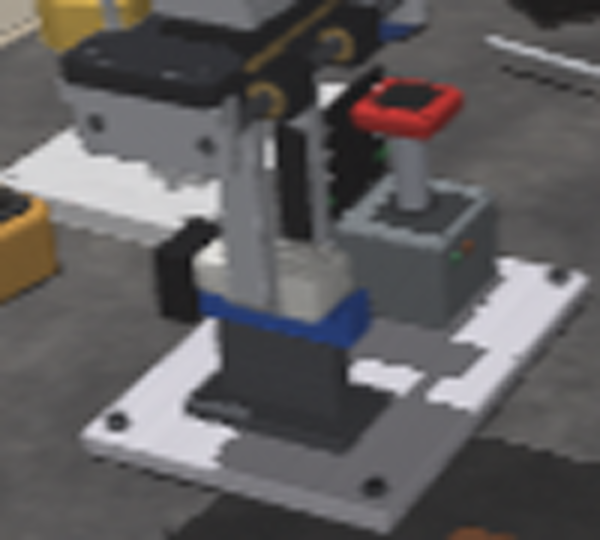

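The plug lies flat on the blue seat, nose against the black block, and the height matches the 70 mm seat exactly. Releasing.

Emit:
step_arm([
  {"tx":0,"ty":0,"tz":-1,"ax":0,"ay":0,"az":0},
  {"tx":0,"ty":0,"tz":-1,"ax":0,"ay":0,"az":0},
])

```text
clock: 9.43
tcp_pos: [0.6048, 0.0956, 0.095]
ee_rot: [-3.133, -0.23, -0.001]
force: [0.2, -0.1, -0.1]
opening: 0.316
finger_force: 15.0
```

Emit:
step_arm([
  {"tx":0,"ty":0,"tz":0,"ax":0,"ay":0,"az":0},
  {"tx":0,"ty":0,"tz":0,"ax":0,"ay":0,"az":0},
  {"tx":0,"ty":0,"tz":0,"ax":0,"ay":0,"az":0},
  {"tx":0,"ty":0,"tz":0,"ax":0,"ay":0,"az":0},
], gripper=0.2)

```text
clock: 9.77
tcp_pos: [0.6046, 0.0956, 0.0946]
ee_rot: [3.133, 0.231, -0.0]
force: [-0.4, 0.5, -0.1]
opening: 0.562
finger_force: 0.0
```

Emit:
step_arm([
  {"tx":0,"ty":0,"tz":-20,"ax":0,"ay":0,"az":0},
  {"tx":0,"ty":0,"tz":-60,"ax":0,"ay":0,"az":0},
  {"tx":0,"ty":0,"tz":-90,"ax":0,"ay":0,"az":0},
  {"tx":0,"ty":0,"tz":-90,"ax":0,"ay":0,"az":0},
  {"tx":0,"ty":0,"tz":-90,"ax":0,"ay":0,"az":0},
  {"tx":0,"ty":0,"tz":-90,"ax":0,"ay":0,"az":0},
])

```text
clock: 10.27
tcp_pos: [0.6042, 0.0955, 0.1843]
ee_rot: [3.133, 0.231, -0.001]
force: [-0.6, -0.1, -1.1]
opening: 0.601
finger_force: 0.0
```

```bash
python3 -c "
from h import *
cv2.imwrite('pics/scene4.png',robot.snapshot('scene')[:,:,::-1])
a=cv2.imread('pics/scene4.png')[160:250,230:330];a=cv2.resize(a,None,fx=6,fy=6,interpolation=cv2.INTER_CUBIC)
cv2.imwrite('pics/s4c.png',a)
go(.619,-.0165,.185,8.4)
print(robot.spot_point('scene','key_top'))"
```

```text
row [ -1.3 112.9  -1.4] [0.01 0.14 0.02]
[{'point': [185.5, 295.8], 'p': 0.69}]
```

View pics/s4c.png

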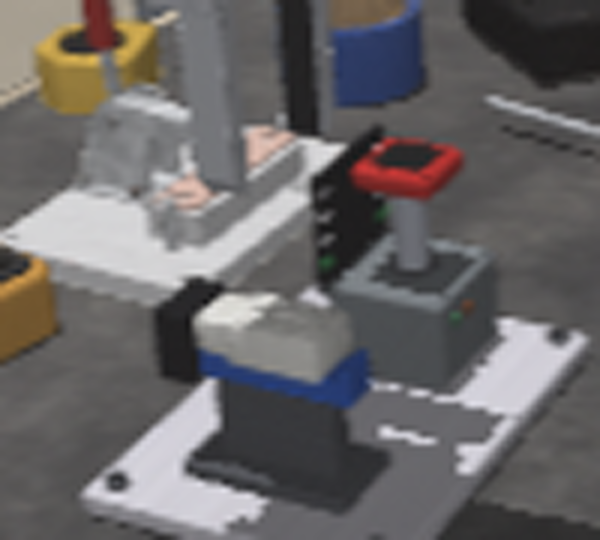

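The released plug sits on the nest between the block and the rear stop. Next, shut the jaws and go over the key.

Emit:
step_arm([
  {"tx":-1,"ty":40,"tz":0,"ax":0,"ay":0,"az":0},
  {"tx":-1,"ty":80,"tz":0,"ax":0,"ay":0,"az":0},
  {"tx":-1,"ty":113,"tz":0,"ax":0,"ay":0,"az":0},
  {"tx":-1,"ty":113,"tz":0,"ax":0,"ay":0,"az":0},
  {"tx":-1,"ty":113,"tz":0,"ax":0,"ay":0,"az":0},
  {"tx":-1,"ty":113,"tz":20,"ax":0,"ay":0,"az":0},
  {"tx":-1,"ty":113,"tz":36,"ax":0,"ay":0,"az":0},
  {"tx":-1,"ty":113,"tz":36,"ax":0,"ay":0,"az":0},
], gripper=-1)

```text
clock: 11.03
tcp_pos: [0.6173, -0.0141, 0.145]
ee_rot: [-3.131, -0.234, 0.012]
force: [-0.8, -0.0, -0.6]
opening: 0.062
finger_force: 0.0
```

Emit:
step_arm([
  {"tx":0,"ty":0,"tz":0,"ax":0,"ay":0,"az":0},
  {"tx":0,"ty":0,"tz":0,"ax":0,"ay":0,"az":0},
])

```text
clock: 11.2
tcp_pos: [0.6205, -0.0149, 0.149]
ee_rot: [-3.132, -0.233, -0.0]
force: [0.6, -0.3, 0.7]
opening: 0.006
finger_force: 0.0
```

```bash
python3 -c "
from h import *
go(.619,-.0165,.136,8.4);go(.619,-.0165,.1,8.4);print(robot.read_state()['force'])
im=robot.snapshot('scene')[:,:,::-1]
a=cv2.resize(im[150:240,240:340],None,fx=6,fy=6,interpolation=cv2.INTER_CUBIC)
cv2.imwrite('pics/s5c.png',a)"
```

```text
row [-1.7  1.3 13. ] [-0.04 -0.01  0.11]
row [-1.7  1.4 49. ] [-0.04 -0.01  0.11]
[ 0.6375148  -0.25530801  0.700899  ]
```

View pics/s5c.png

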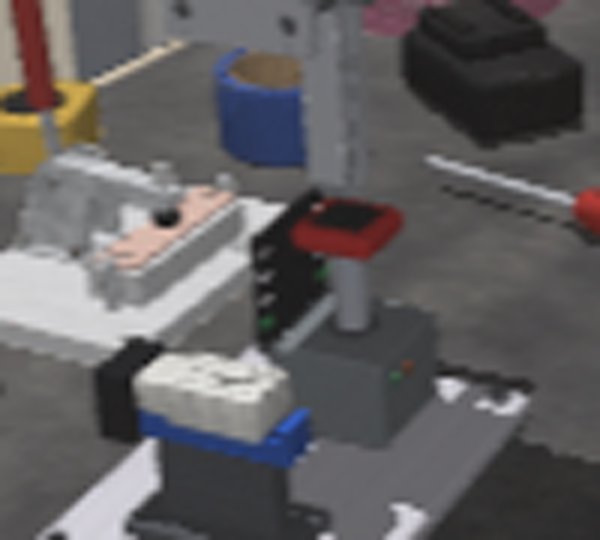

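The closed tips hover centred over the key cap at crop (350,220). Pressing in stages.

Emit:
step_arm([
  {"tx":-1,"ty":1,"tz":8,"ax":0,"ay":0,"az":0},
  {"tx":-1,"ty":1,"tz":14,"ax":0,"ay":0,"az":0},
  {"tx":-1,"ty":1,"tz":18,"ax":0,"ay":0,"az":0},
  {"tx":-1,"ty":1,"tz":18,"ax":0,"ay":0,"az":0},
  {"tx":-1,"ty":1,"tz":18,"ax":0,"ay":0,"az":0},
])

```text
clock: 11.67
tcp_pos: [0.62, -0.0174, 0.1312]
ee_rot: [3.133, 0.23, 0.002]
force: [-1.4, 0.4, 5.1]
opening: 0.006
finger_force: 2.8
```

Emit:
step_arm([
  {"tx":0,"ty":0,"tz":4,"ax":0,"ay":0,"az":0},
  {"tx":0,"ty":0,"tz":8,"ax":0,"ay":0,"az":0},
  {"tx":0,"ty":0,"tz":12,"ax":0,"ay":0,"az":0},
  {"tx":0,"ty":0,"tz":16,"ax":0,"ay":0,"az":0},
  {"tx":0,"ty":0,"tz":20,"ax":0,"ay":0,"az":0},
  {"tx":0,"ty":0,"tz":24,"ax":0,"ay":0,"az":0},
  {"tx":0,"ty":0,"tz":24,"ax":0,"ay":0,"az":0},
  {"tx":0,"ty":0,"tz":24,"ax":0,"ay":0,"az":0},
])

```text
clock: 12.33
tcp_pos: [0.62, -0.0174, 0.1073]
ee_rot: [3.133, 0.231, 0.002]
force: [-0.3, 0.1, 9.0]
opening: 0.005
finger_force: 4.4
```

Emit:
step_arm([
  {"tx":0,"ty":0,"tz":3,"ax":0,"ay":0,"az":0},
  {"tx":0,"ty":0,"tz":6,"ax":0,"ay":0,"az":0},
  {"tx":0,"ty":0,"tz":6,"ax":0,"ay":0,"az":0},
  {"tx":0,"ty":0,"tz":6,"ax":0,"ay":0,"az":0},
])

```text
clock: 12.67
tcp_pos: [0.6201, -0.0175, 0.1011]
ee_rot: [3.133, 0.23, 0.002]
force: [0.2, 0.1, 6.0]
opening: 0.009
finger_force: 3.2
```

Emit:
step_arm([
  {"tx":0,"ty":0,"tz":1,"ax":0,"ay":0,"az":0},
  {"tx":0,"ty":0,"tz":1,"ax":0,"ay":0,"az":0},
  {"tx":0,"ty":0,"tz":1,"ax":0,"ay":0,"az":0},
])

```text
clock: 12.92
tcp_pos: [0.62, -0.0174, 0.1004]
ee_rot: [3.133, 0.23, 0.002]
force: [-0.7, 0.1, 8.4]
opening: 0.008
finger_force: 3.9
```

```bash
python3 -c "
from h import *
im=robot.snapshot('scene')[:,:,::-1]
s=robot.read_state();print(s['tcp_pos'],s['force'],s['clock'])
a=cv2.resize(im[150:240,240:340],None,fx=6,fy=6,interpolation=cv2.INTER_CUBIC)
cv2.imwrite('pics/s6c.png',a)"
```

```text
[ 0.62000687 -0.01743696  0.10039804] [-1.24762023 -0.56440676  7.73937104] 12.9667
```

View pics/s6c.png

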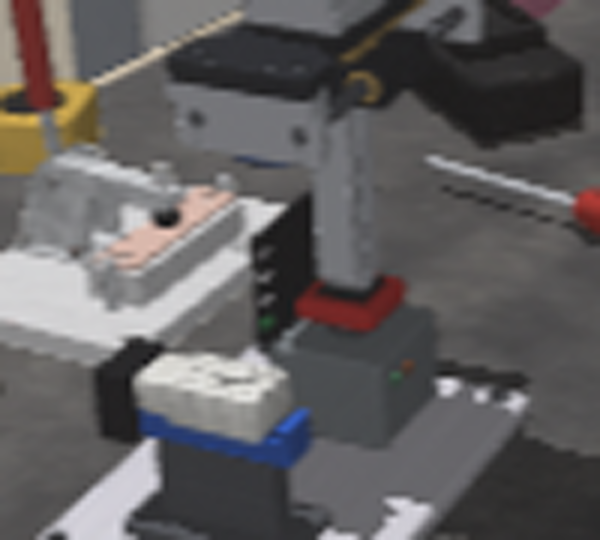

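The key is about 35.6 mm down at 8 N, which is the third click. The cap's underside is level with the green mark and the plug is still seated, so I am handing in.

```bash
python3 -c "
from plant import robot
print(robot.job_done())"
```

```text
the job is handed in; nothing more can be done
None
```

The white plug is seated on the nest and released, nose to the contact block; the key is held at the third click (about 35.6 mm, 8 N), and the job was handed in at about 13 s with no verdict shown.

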